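# Feed a punched panel home and start the marking head

### The job

With the gripper's closed fingertips, push the carriage that carries the punched panel by its upright plate, away from the robot along its rails, until it is fully home against the two end stops under the marking head. Then start the marking: gently press the button with the broad mushroom head well down, without pressing hard, let it spring back and withdraw. Do not press it before the panel is home, do not touch the other two button stations, pick nothing up, and leave the stations and everything else on the bench standing where they are.

Things in the scene. Friction and masses are not known exactly. Their poses are not given: they have to be found in the camera images.
- carriage (a joint): travel in m of the flat dark steel carriage with the punched steel panel (120 x 130 x 3 mm, nine 22 mm holes, clamped on) along its rails on the fixture; 0 is nearest the robot, 0.120 is fully home against the end stops; it starts between 0 and 0.05, slides with about 2 N of friction and stays where it is left
- push_plate (a point): centre of the face towards the robot of the upright aluminium plate (90 mm wide, 6 mm thick, top edge 84 mm above the bench) at the carriage's near end; this point is 60 mm above the bench and moves with the carriage. Its x axis is the direction in which the carriage slides home, y runs along the plate, z is up. In front of the plate there is only the fixture's base and its two low rails, up to 22 mm above the bench
- fixture: the fixed fixture: dark steel base 340 x 160 x 14 mm with rails, end stops and, at its far end, a marking head on a column (175 mm tall over all, reaching back to 80 mm beyond the origin, with its stylus pointing down); origin at the centre of the base's underside, x is the direction in which the carriage slides home, z up; fixed to the bench
- mushroom_station: a loose plain grey plastic enclosure, 68 x 68 mm and 50 mm tall, 0.45 kg, standing on the bench; origin at the centre of its underside, z up, carrying the start button, a black mushroom head 42 mm in diameter on a short stem. Which of the three stations stands where differs from run to run.
- mushroom_top (a point): centre of the top of the mushroom head, 76 mm above the bench; z up, pressed straight down
- mushroom (a joint): pressed travel in m: 0 up, 0.007 fully down; a spring returns it; it starts to move at about 2.5 N and is fully down at about 5.5 N
- tall_station: a loose plain grey plastic enclosure, 68 x 68 mm and 50 mm tall, 0.45 kg, standing on the bench; origin at the centre of its underside, z up, carrying a narrow tall black button, 22 mm in diameter, its top 76 mm above the bench. Not to be touched. Which of the three stations stands where differs from run to run.
- tall (a joint): pressed travel in m: 0 up, 0.007 fully down; a spring returns it; it starts to move at about 2.5 N and is fully down at about 5.5 N
- flush_station: a loose plain grey plastic enclosure, 68 x 68 mm and 50 mm tall, 0.45 kg, standing on the bench; origin at the centre of its underside, z up, carrying a narrow black button, 23 mm in diameter, sunk inside a steel collar 34 mm in diameter whose rim is 62 mm above the bench. Not to be touched. Which of the three stations stands where differs from run to run.
- flush (a joint): pressed travel in m: 0 up, 0.007 fully down; a spring returns it; it starts to move at about 2.5 N and is fully down at about 5.5 N
- ring_gauge: loose steel ring, 40 mm across, 14 mm tall, among the button stations; origin at the centre of its underside; leave it alone
- caliper: loose caliper lying flat, 190 mm long, up to 12 mm thick, on the robot's side of the stations; origin under the middle of its beam, x along the beam; leave it alone
- slug_stack: loose short stack of punched steel discs, 38 mm across, 16 mm tall; origin at the centre of its underside; leave it alone
- screwdriver: loose screwdriver lying flat beyond the stations, about 0.2 m long, its length along its x axis; leave it alone
- mug: loose white ceramic mug, 80 mm across, 90 mm tall; origin at the centre of its underside; leave it alone
- plug_gauge: loose steel plug gauge standing upright, 44 mm across at its foot with a slim handle, 62 mm tall; origin at the centre of its underside; leave it alone
- gauge_block: loose steel block 60 x 30 x 20 mm; origin at the centre of its underside; leave it alone
Mind the look-alikes: they are no part of the job. Leave any purple look-alike of the mushroom_station alone.

How it is judged:
On the way, in this order (a step that is already met when the one before it is completed fails the run):
1. the carriage is fully home against its end stops (value of joint carriage above 0.116 m), for 0.2 s.
2. the mushroom button is pressed well down, the carriage being home (value of joint mushroom above 0.004 m and value of joint carriage above 0.116 m), for 0.05 s.
At the end, for the whole second after the job is handed in: The carriage is home (within 4 mm of its stops), all three buttons have sprung back (within 1.5 mm), the three stations stand upright, at rest and within 15 mm of where they started, and the other loose things are within 20 mm of where they started (value of joint carriage above 0.116 m and value of joint each of mushroom, tall, flush below 0.0015 m and angle between each of mushroom_station, tall_station, flush_station's own z axis and vertical below 0.1 rad and distance of each of mushroom_station, tall_station, flush_station from where it was at the start of the episode below 0.015 m and linear speed of each of mushroom_station, tall_station, flush_station below 0.01 m/s and distance of each of ring_gauge, caliper, slug_stack, screwdriver, mug, plug_gauge, gauge_block from where it was at the start of the episode below 0.02 m); the robot touches nothing.
It fails at once if the mushroom button is pressed before the carriage is home (value of joint mushroom above 0.002 m and value of joint carriage below 0.114 m).
It fails at once if the mushroom station is pressed hard, with more than 35 N (contact force between any of the fingers, the arm and mushroom_station above 35 N).
It fails at once if one of the other two button stations is touched (contact force between any of the fingers, the arm and tall_station above 0.5 N or contact force between any of the fingers, the arm and flush_station above 0.5 N).
It fails at once if a station or another loose thing is lifted by more than 8 mm (height (world z) of any of mushroom_station, tall_station, flush_station, ring_gauge, caliper, slug_stack, mug, plug_gauge, gauge_block above 0.008 m or height (world z) of screwdriver above 0.02 m).
It fails at once if a station is shifted by more than 15 mm or tipped, or another loose thing is shifted by more than 20 mm (distance of any of mushroom_station, tall_station, flush_station from where it was at the start of the episode above 0.015 m or angle between any of mushroom_station, tall_station, flush_station's own z axis and vertical above 0.15 rad or distance of any of ring_gauge, caliper, slug_stack, screwdriver, mug, plug_gauge, gauge_block from where it was at the start of the episode above 0.02 m).
It also fails if it takes over 48 s, if anything falls off the work surface, if the arm or the gripper's body presses on something with over 40 N, if the wrist force passes 120 N, or if a joint passes its speed limit or range.

### The arm

A 7-joint arm with a two-finger parallel gripper is mounted at the origin on the work surface. World frame = base frame: x ahead of the robot, y to its left, z up, the work surface at z = 0. Lengths are in m, angles in rad, forces in N, time in s.
With the tool pointing down it reaches from about 0.425 to 0.925 m from the base axis. Payload 6.8 kg.
Tool frame: the origin (TCP) lies on the front face of the gripper's body, between the roots of the fingers; the fingertips stand 73 mm ahead of it and the grasp point (between the pads) lies 54 mm ahead of it (env.nose_length is the distance from the TCP to the fingertips, in m); z points along the fingers, y is the line along which they close (so a half turn about z gives the same grasp; the last joint's range is limited). The gripper opens to 85 mm and grips with 20 to 120 N. Pads are 22 mm wide; open, the fingers measure 114 mm over their backs; the gripper's body (76 mm by 85 mm) begins 54 mm behind the grasp point. The pads swing forward as they close: fully open they stand 13 mm farther back than shut.
Start: joints at [1.129, 0.477, 0.022, 1.555, -0.011, 1.109, -0.083], TCP at [0.221, -0.638, 0.304] pointing down, gripper open.
Joint ranges: [-2.96, 2.96], [-0.34, 2.1], [-1.41, 1.46], [0.24, 2.44], [-1.37, 4.51], [0.17, 1.92], [-2.96, 2.96]. Speed limits (rad/s): [2.39, 2.39, 3.14, 3.14, 3.14, 3.14, 3.14].

### API

Orientations are given as a unit quaternion [w, x, y, z].
In Python, from cell import env, kin, camera, calibration, job gives the robot as it stands. The module is installed in compiled form; this text tells all that it offers. Calls block until the motion is done:
- env.reach(position, orientation): joint-space move of the TCP to a pose.
- env.movel(position, velocity=0.15, rot=None, stop_force=None): straight line of the TCP; rot=None keeps the orientation; velocity is the mean speed in m/s. With stop_force (N) it stops when the force on the tool has changed by that much, and returns True; else False.
- env.goto_joints(angles): joint-space move.
- env.grip(opening, f_grip=None): finger opening in m; f_grip is the grip in N (None keeps the last); returns when the fingers have stopped.
- env.dwell(seconds).
- kin.inverse_kinematics(position, orientation): joint angles nearest the present ones, or None.
- env.get_state(): the state.
- camera(name): name is "side" or "top" or "wrist"; returns (picture, depth): 400x640x3 uint8, blue, green, red; 400x640 float32, m along the optical axis (not along the pixel's ray), 0 where there is no reading.
- calibration(name): a dict with "fx", "fy", "cx", "cy" (pixels), "k1" (the pictures are not rectified: a ray, as slopes to the right and down, at radius r is drawn at 1 + k1 r^2 times it, then the intrinsics apply), "rvec" (rotation vector, rad) and "tvec" (3), from world to camera coordinates, as OpenCV has them. Camera axes: x right, y down, z forward; pixel columns grow to the right and rows downward; lengths in m; the calibration is good to about 2 mm. A picture is of the moment at which its call begins: read the wrist's pose just before it. calibration takes no time and is no camera call; for the wrist camera it gives the pose at the moment of the call.
A pose or a line that the arm cannot do raises env.PlanningError and nothing moves.
- job.job_done(): hands the job in; it is judged then, once.
The state is a dict: "time": time; "qpos": joint angles; "joint_velocities": joint speeds; "joint_torque": joint torques, N m; "tcp_pos": TCP position; "orientation": TCP orientation; "force": force on the tool from outside, world axes, zero at the start; "torque": the same for the moment, N m; "opening": finger opening in m; "gripper_force": force on a finger pad.
Only numpy, scipy, OpenCV 4.12 (cv2) and the standard library are available. Lean on these libraries where they do the work, as an engineer would, in place of code of your own. Each camera call takes 0.05 s, during which the arm holds its last target. There are 200 camera calls.

## Working session

There is one attempt and no reset: what is moved stays moved. The work goes in short steps, each a Python script; the robot and the scene stay as the last script left them, time stands still between calls to the robot, and variables do not carry over. Pictures are saved under pics/ and viewed, at most 10 in all, crops included, and the job is handed in when it is done.

```bash
mkdir -p pics; cat > h.py <<'E'
import numpy as np, cv2
from cell import env, kin, camera, calibration, job
def ray(c,u,v):
    K=np.array([[c['fx'],0,c['cx']],[0,c['fy'],c['cy']],[0,0,1.]])
    # invert x_d = x(1+k1 r^2)
    xd=np.array([(u-c['cx'])/c['fx'],(v-c['cy'])/c['fy']]);x=xd.copy()
    for _ in range(30): x=xd/(1+c['k1']*(x@x))
    R=cv2.Rodrigues(np.array(c['rvec'],float))[0];t=np.array(c['tvec'],float).ravel()
    return -R.T@t, R.T@np.array([x[0],x[1],1.])
def plane(c,u,v,z):
    o,d=ray(c,u,v); return o+d*(z-o[2])/d[2]
def dep(c,D,u,v):
    o,d=ray(c,u,v); return o+d*float(D[int(v),int(u)])
E
python3 - <<'E'
from h import *
for n in("top","side"):
    p,D=camera(n); cv2.imwrite(f"pics/{n}.png",p); np.savez(f"{n}.npz",p=p,D=D,c=np.array(calibration(n),dtype=object)); print(calibration(n))
print(env.get_state()['time'])
E
```

```text
{'fx': 437.5252278510428, 'fy': 437.5252278510428, 'cx': 320.2856311215151, 'cy': 197.62679817483587, 'k1': -0.08956844680412995, 'rvec': array([ 2.1684865 , -2.18309679,  0.08324101]), 'tvec': array([0.05416604, 0.58062867, 1.23565739])}
{'fx': 389.3259110899022, 'fy': 389.3259110899022, 'cx': 319.9636103674313, 'cy': 201.48193988475091, 'k1': -0.02608984235202627, 'rvec': array([ 2.1545532 , -0.3423458 ,  0.15580695]), 'tvec': array([-0.55201252,  0.22149525,  0.80253453])}
0.1
```

View pics/top.png

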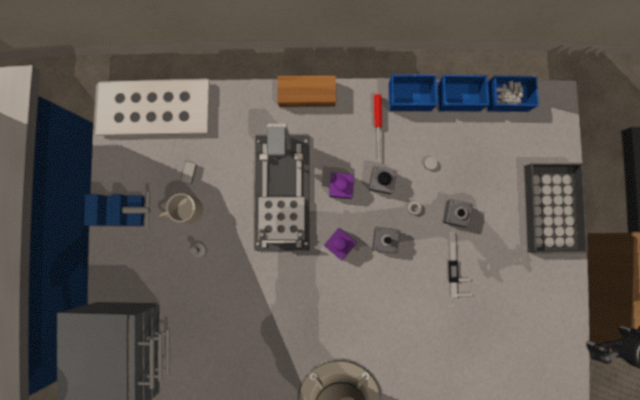

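View pics/side.png

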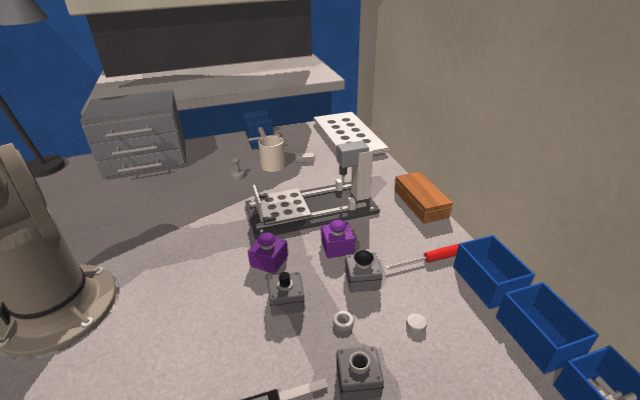

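Top view: there are three grey stations. (383,178) has a broad black head, (387,239) a narrow tall button and (460,213) a steel collar. The two purple ones, (342,185) and (340,244), are look-alikes. The mushroom is (383,178), at (363,262) in the side view. The carriage is at (283,215), with its plate at about (283,243).

```bash
python3 - <<'E'
from h import *
def cloud(n,u0,u1,v0,v1):
    z=np.load(n+".npz",allow_pickle=True);c=z['c'].item();D=z['D']
    P=np.array([dep(c,D,u,v) if D[v,u]>0 else [9,9,9] for v in range(v0,v1) for u in range(u0,u1)]); return P[P[:,0]<5]
tc=np.load("top.npz",allow_pickle=True);c=tc['c'].item();p=tc['p']
sc=np.load("side.npz",allow_pickle=True);cs=sc['c'].item();ps=sc['p']
def blob(im,u0,u1,v0,v1,th):
    m=(im[v0:v1,u0:u1].max(2)<th).astype(np.uint8)
    n,l,s,ce=cv2.connectedComponentsWithStats(m); k=1+np.argmax(s[1:,4]); return ce[k]+[u0,v0],s[k]
for im,cc,b in((p,c,(372,396,166,190)),(ps,cs,(350,378,248,270))):
    for th in(30,45,60):
        ce,s=blob(im,*b,th); print(th,ce,s,plane(cc,*ce,.073))
for n,b in(("top",(370,400,163,195)),("side",(350,380,248,272))):
    P=cloud(n,*b); q=P[(P[:,2]>.066)&(P[:,2]<.085)]; print(n,"mush",len(q),(q.max(0)+q.min(0))/2,np.median(q,0),np.ptp(q,axis=0))
for n,b in(("top",(245,320,225,255)),("side",(240,285,175,235))):
    P=cloud(n,*b); q=P[(P[:,2]>.055)&(P[:,2]<.1)]; print(n,"plate",len(q),q.min(0),q.max(0),q.mean(0),np.polyfit(q[:,1],q[:,0],1))
# base outline from top
P=cloud("top",245,325,130,258); q=P[(P[:,2]>.006)&(P[:,2]<.3)]; print("base",cv2.minAreaRect(q[:,:2].astype(np.float32)*1000), q.min(0),q.max(0))
for nm,u,v in(("purp1",342,183),("purp2",340,243),("tall",387,239),("flush",460,213),("mug",181,208),("ring",415,208)): print(nm,plane(c,u,v,.06).round(3))
a=cv2.resize(p[150:265,240:400],None,fx=4.5,fy=4.5,interpolation=2);b=cv2.resize(ps[235:320,255:395],None,fx=4,fy=4)
cv2.imwrite("pics/crop.png",cv2.resize(p[145:265,320:480],(800,600),interpolation=2))
E
```

```text
30 [384.6039604  178.28712871] [  7   7  12  12 101] [ 0.62964785 -0.12928576  0.073     ]
45 [384.42424242 178.1969697 ] [  6   6  14  13 132] [ 0.62990356 -0.12878944  0.073     ]
60 [384.53548387 178.34193548] [  6   6  14  14 155] [ 0.62949546 -0.1290917   0.073     ]
30 [363.78823529 259.71764706] [ 5  6 18 11 85] [ 0.63091325 -0.13964633  0.073     ]
45 [363.33333333 257.97814208] [  5   3  18  14 183] [ 0.63204403 -0.13453459  0.073     ]
60 [363.44700461 257.51152074] [  5   2  18  16 217] [ 0.63281182 -0.13331034  0.073     ]
top mush 157 [ 0.63102297 -0.12950851  0.07274255] [ 0.63040548 -0.12856141  0.07314563] [0.03962063 0.03699352 0.01260322]
side mush 225 [ 0.63422121 -0.12959139  0.07248612] [ 0.63153491 -0.13461592  0.07477978] [0.04016698 0.03780313 0.01260189]
top plate 100 [0.45508507 0.11791168 0.05652994] [0.46091693 0.20744224 0.08703276] [0.45807208 0.16213679 0.08133228] [0.00178562 0.45778256]
side plate 107 [0.44633335 0.00134916 0.05503959] [0.46821795 0.2082476  0.08653415] [0.46067771 0.12779717 0.07660759] [0.02566922 0.45739725]
base ((598.7347412109375, 158.86526489257812), (349.04327392578125, 226.62205505371094), 1.8882458209991455) [0.42495891 0.04053672 0.00600492] [0.77518083 0.27094165 0.18036392]
purp1 [ 0.619 -0.011  0.06 ]
purp2 [ 0.451 -0.004  0.06 ]
tall [ 0.461 -0.135  0.06 ]
flush [ 0.532 -0.342  0.06 ]
mug [0.551 0.444 0.06 ]
ring [ 0.547 -0.215  0.06 ]
```

View pics/crop.png

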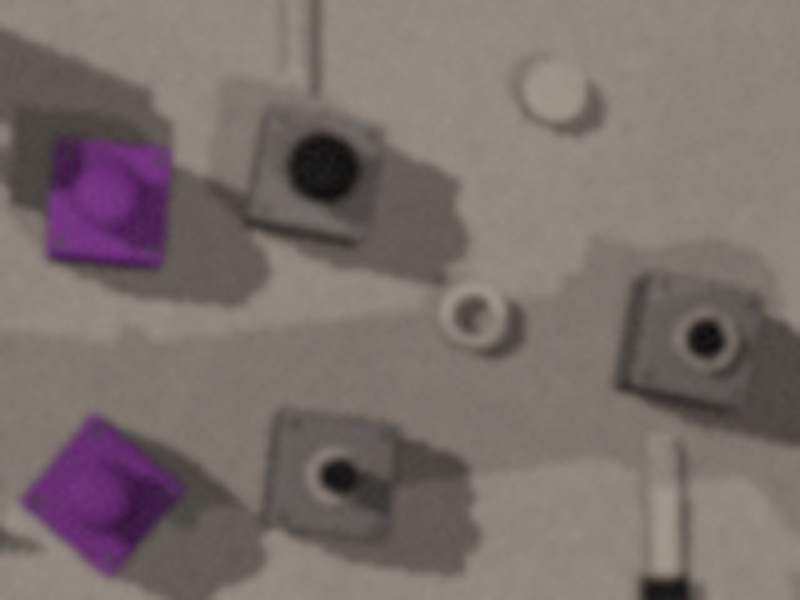

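The crop confirms that the broad black head at crop (323,168) is the mushroom station, beside the tall one at (340,475) and the collar at (706,338). Next I push the carriage.

```bash
python3 - <<'E'
from h import *
s=env.get_state();print(s['orientation'],env.nose_length)
env.grip(0.0)
q=[0,1,0,0]
env.reach([.415,.162,.28],q)
env.movel([.415,.162,.122],velocity=.12)
print(env.get_state()['tcp_pos'],env.get_state()['force'])
r=env.movel([.47,.162,.122],velocity=.04,stop_force=1.2); print(r,env.get_state()['tcp_pos'],env.get_state()['force'])
r=env.movel([.60,.162,.122],velocity=.04,stop_force=12)
s=env.get_state();print(r,s['tcp_pos'],s['force'],s['time'],s['opening'])
p,D=camera("top");cv2.imwrite("pics/push.png",cv2.resize(p[110:260,230:430],(800,600),interpolation=2))
E
```

```text
[-7.85938966e-04  9.86104135e-01  1.66126407e-01 -1.86813050e-04] 0.0726
[0.41535041 0.16219418 0.12251554] [-0.31976412 -0.11882393  0.16169487]
True [0.44700261 0.16181678 0.12174699] [ 0.23885489 -0.26404133 -0.40855484]
True [0.55410823 0.16164224 0.12124595] [ 0.15632963 -0.53050443 -0.05652692] 8.525 -7.988638142812623e-05
```

View pics/push.png

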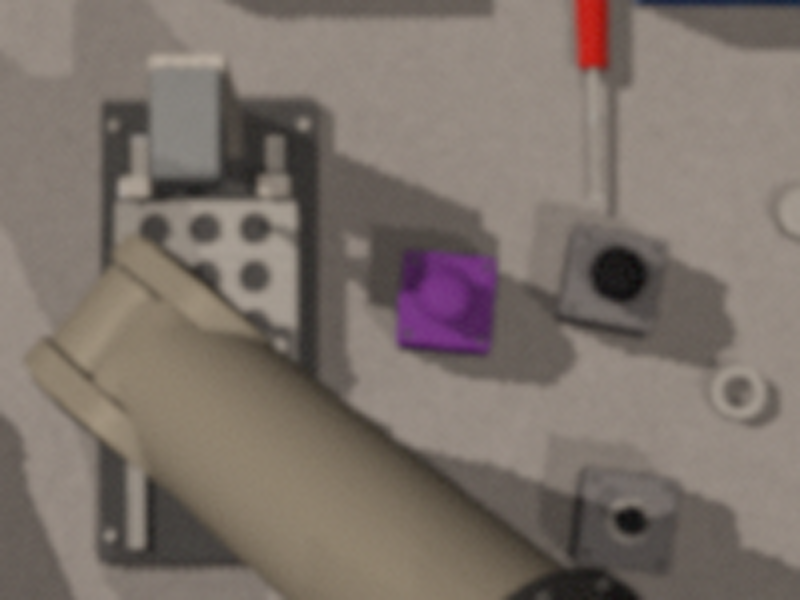

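The carriage's far edge (crop row ~197) is at the two stops (rows ~178-197). I push once more to check that it really is blocked there.

```bash
python3 - <<'E'
from h import *
for f in (15,25):
    r=env.movel([.60,.162,.121],velocity=.03,stop_force=f)
    s=env.get_state();print(r,s['tcp_pos'],s['force'],s['time'])
env.dwell(.3); s=env.get_state();print(s['tcp_pos'],s['force'])
env.movel([.50,.162,.121],velocity=.1)
env.movel([.50,.162,.26],velocity=.2)
env.reach([.6305,-.130,.26],[0,1,0,0])
p,D=camera("top");c=calibration("top");np.savez("top2.npz",p=p,D=D)
P=np.array([dep(c,D,u,v) for v in range(165,245) for u in range(245,320) if D[v,u]>0]); q=P[(P[:,2]>.06)&(P[:,2]<.1)&(P[:,0]<.66)]
print("plate",len(q),q.min(0),q.max(0))
cv2.imwrite("pics/home.png",cv2.resize(p[110:260,230:430],(800,600),interpolation=2))
w,D=camera("wrist");cw=calibration("wrist");cv2.imwrite("pics/wrist.png",w)
np.savez("wrist.npz",p=w,D=D,c=np.array(cw,dtype=object)); s=env.get_state(); print(s['tcp_pos'],s['time'])
E
```

```text
True [0.55444252 0.16084757 0.11957974] [ 0.45811936 -0.09251377  0.49437871] 9.0667
True [0.55486802 0.16070712 0.11851996] [-0.96572029 -0.14273096 -0.35169173] 9.5833
[0.55477739 0.16049704 0.11831702] [0.49887056 0.83558976 0.29024896]
plate 98 [0.56258623 0.11777262 0.06457153] [0.56813539 0.20744225 0.08809634]
[ 0.63046227 -0.12727263  0.26026751] 12.7417
```

View pics/home.png

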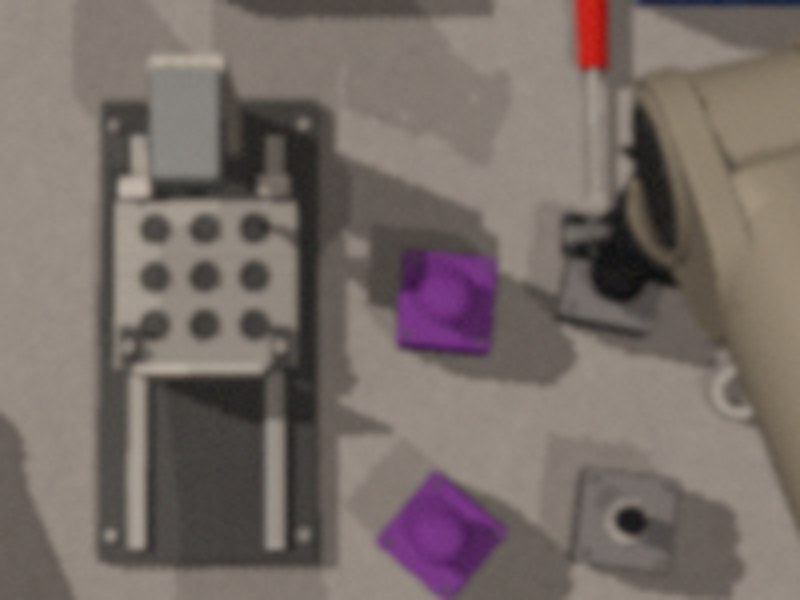

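View pics/wrist.png

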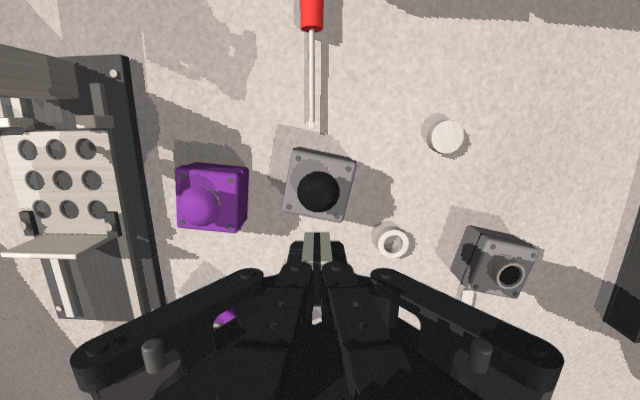

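The second view shows the carriage against both stops: its far edge is at crop row ~197, and it held against more than 25 N. The wrist view shows the mushroom at (319,192). I refine its position and press.

```bash
python3 - <<'E'
from h import *
z=np.load("wrist.npz",allow_pickle=True);c=z['c'].item();w=z['p'];D=z['D']
m=(w[165:220,290:350].max(2)<55).astype(np.uint8)
n,l,s,ce=cv2.connectedComponentsWithStats(m);k=1+np.argmax(s[1:,4]);ce=ce[k]+[290,165]
t=plane(c,*ce,.072);print(ce,s[k],t,dep(c,D,*ce))
if np.hypot(t[0]-.631,t[1]+.131)>.012: raise SystemExit("disagree")
x,y=(t[:2]+[.6305,-.1295])/2
env.movel([x,y,.165],velocity=.12); env.dwell(.3)
s=env.get_state();print(s['tcp_pos'],s['force'])
r=env.movel([x,y,.1395],velocity=.012,stop_force=9)
s=env.get_state();print(r,s['tcp_pos'],s['force'],s['time'])
env.dwell(.15);s=env.get_state();print(s['tcp_pos'],s['force'])
E
```

```text
[318.10566038 191.49660377] [   8    7   42   40 1325] [ 0.63630968 -0.12779146  0.072     ] [ 0.63733736 -0.12777145  0.07631569]
[ 0.63361882 -0.12871466  0.1655553 ] [-0.52442169 -0.63496806 -0.02209451]
True [ 0.63342706 -0.12865685  0.14182616] [-1.56084344 -1.00767748  5.74857069] 15.7417
[ 0.63344909 -0.12861274  0.14179128] [-0.64005635  0.9126218   5.3387309 ]
```

The button is about 6.8 mm down with a 5 N reaction. I withdraw and check.

```bash
python3 - <<'E'
from h import *
x,y=env.get_state()['tcp_pos'][:2]
env.movel([x,y,.18],velocity=.04); env.movel([x,y,.32],velocity=.15); 
env.reach([.45,-.35,.36],[0,1,0,0]); env.dwell(.5)
p,D=camera("top");c=calibration("top")
cv2.imwrite("pics/end.png",cv2.resize(p[100:280,240:480],(800,600),interpolation=2))
P=np.array([dep(c,D,u,v) for v in range(163,195) for u in range(370,400) if D[v,u]>0]);q=P[(P[:,2]>.066)&(P[:,2]<.085)];print((q.max(0)+q.min(0))/2,np.median(q,0),env.get_state()['time'])
E
```

```text
[ 0.63119876 -0.12970058  0.07411767] [ 0.63033612 -0.12983288  0.0730548 ] 19.7583
```

View pics/end.png

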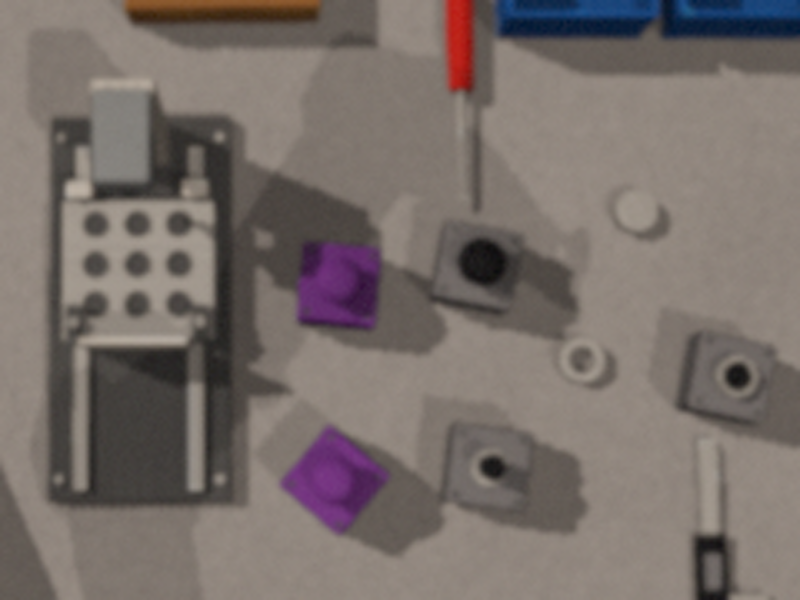

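The carriage is home at crop (138,270). The mushroom at (482,262) is back up at its original height and place, and everything else is undisturbed.

```bash
python3 -c "
from h import *
print(job.job_done())"
```

```text
the job is handed in; nothing more can be done
None
```

I pushed the carriage home against both end stops, then pressed the mushroom button about 6.8 mm with a light force and let it spring back; nothing else in the final view had moved, and the job is handed in (no verdict was returned).

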